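Put the leatherworker's tools away in the bench drawer

ROBOT

A 6-joint arm with a two-finger parallel gripper is mounted at the origin on the work surface. World frame = base frame: x ahead of the robot, y to its left, z up, the work surface at z = 0. Lengths are in m, angles in rad, forces in N, time in s.
With the tool pointing down it reaches from about 0.275 to 0.825 m from the base axis. Payload 5.2 kg.
Tool frame: the origin (TCP) lies midway between the tips of the shut fingers; the grasp point (between the pads) lies 19 mm behind it; z points along the fingers, y is the direction in which the jaws open and shut (so a half turn about z gives the same grasp; the last joint's range is limited). The gripper opens to 93 mm and grips with 3 to 60 N. Pads are 15 mm wide; open, the fingers measure 128 mm over their backs; the gripper's body (75 mm by 188 mm) begins 65 mm behind the grasp point.
Start: joints at [1.011, 0.259, 1.535, -0, 1.348, -0.203], TCP at [0.192, 0.515, 0.219] pointing down, gripper open.
Joint ranges: [-3.14, 3.14], [-0.91, 2.08], [0.19, 2.58], [-1.22, 4.36], [0.22, 2.71], [-3.12, 3.12]. Speed limits (rad/s): [2.57, 2.57, 3.14, 3.14, 3.14, 3.14].

INTERFACE

Orientations are given as a unit quaternion [w, x, y, z].
In Python, from workcell import move_ptp, movel, goto_joints, gripper_open, close, dwell, solve_ik, sense, snapshot, Unreachable, job_done gives the robot as it stands. Calls block until the motion is done:
- move_ptp(position, orientation): joint-space move of the TCP to a pose.
- movel(position, rotation=None, feed=0.15): straight line of the TCP; rotation=None keeps the orientation; feed is the mean speed in m/s.
- goto_joints(angles): joint-space move.
- gripper_open() and close(effort=None): open the fingers fully, or close them until they stop; effort is the grip in N (None keeps the last).
- dwell(seconds).
- solve_ik(position, orientation): joint angles nearest the present ones, or None.
- sense(): the state.
- snapshot(name): name is "scene" or "side" or "wrist"; returns a dict with "color" (384x512x3 uint8, red, green, blue), "fx", "fy", "cx", "cy" (pixels), "distortion" ([k1, k2, p1, p2, k3] as OpenCV has them; the pictures are not rectified), "R" (3x3) and "t" (3): a world point X has camera coordinates R X + t. Camera axes: x right, y down, z forward; pixel columns grow to the right and rows downward; lengths in m; the calibration is good to about 2 mm. A picture is of the moment at which its call begins. There is no depth.
A pose or a line that the arm cannot do raises Unreachable and nothing moves.
- job_done(): hands the job in, once; it reports no verdict.
The state is a dict: "time": time; "joint_pos": joint angles; "joint_velocities": joint speeds; "joint_efforts": joint torques, N m; "eef_pos": TCP position; "tcp_rot": TCP orientation; "wrist_force": force on the tool from outside, world axes, zero at the start; "ft_torque": the same for the moment, N m; "opening": opening from 0.0 (shut) to 1.0 (fully open).
Only numpy, scipy, OpenCV 4.12 (cv2) and the standard library are available. Lean on these libraries where they do the work, as an engineer would, in place of code of your own. Each camera call takes 0.05 s, during which the arm holds its last target.

TASK

The strap job is finished: put the tools away in the chest's open top drawer, laid down rather than dropped: the hammer in the long bay behind the drawer front, the stitching iron and the awl in the two narrow bays, one each, and the rivet tin, lid up, in the wide bay. Then shut the drawer fully. Leave the thread cone, the paint jar and the pattern weight standing where they are.

Things in the scene. Friction and masses are not known exactly. Their poses are not given: they have to be found in the camera images.
- chest: Two-drawer bench chest, pale plywood, brown drawer fronts, fixed, 280 deep x 300 wide x 136 mm high. Origin: on the bench under the middle of its front face; x runs level into the chest, y to the left as you face it, z up. Only the top drawer moves. Shut drawer fronts stand 14 mm proud of the front face, handles 54 mm. The chest's top is 49 mm above the top drawer's floor: anything proud jams it.
- drawer (a joint): How far the top drawer is pushed in, m: 0 fully out, 0.25 fully shut. Starts at 0 to 0.016, all bays open from above. It shuts along the chest's +x, about 2 N friction, stays where left. Front 14 mm thick, 296 wide, 67 to 123 mm above the bench; side and back walls reach 113 mm. Floor 75 mm above the bench, inside width 270 mm; dividers between the bays 4 mm thick, 25 mm high.
- drawer_handle (a point): Middle of the top drawer's steel bar handle, which is 110 mm long along the chest's y, 10 mm thick, 94 mm above the bench; its axis is 35 mm in front of the drawer front (the lower, fixed front has the same handle 56 mm beneath it). Moves with the drawer; axes as the chest's.
- bay_long (a point): Centre of the dark floor of the long bay, directly behind the drawer front: 104 mm along the chest's x, 270 mm along its y, so that the hammer lies along the chest's y, either way round. Moves with the drawer; axes as the chest's.
- bay_narrow_left (a point): Centre of the floor of the left narrow bay, behind the long bay: 130 mm along the chest's x, 78 mm along its y. Moves with the drawer; axes as the chest's.
- bay_narrow_mid (a point): Centre of the floor of the middle narrow bay, next to the left one, the same size (130 x 78 mm). Moves with the drawer; axes as the chest's.
- bay_wide (a point): Centre of the floor of the wide bay at the right: 130 mm along the chest's x, 106 mm along its y. Moves with the drawer; axes as the chest's.
- hammer_mid (a point): Cross-peen hammer lying on its side, 250 mm long, 20 thick, 0.28 kg. Point: on the handle's axis, 10 mm up, half-way along the length; x points to the head, z up. Steel head at x = +105 to +125 mm, y = -45 to +45. Pale wooden handle: 17 mm wide and thick from x = +14 to +105, 19 from -57 to +14, 20 from there to the butt (x = -125). Balance point near x = +80 mm.
- iron_mid (a point): Steel stitching iron (four-pronged pricking iron) lying flat, 104 mm long, 0.09 kg. This point: the middle of its length, 5 mm above what it lies on; x points along it to the prongs. Square 10 x 10 mm shank from x = -52 to +20 mm; fork 24 mm wide and 3.5 to 6 mm thick from +18 to +52 mm.
- awl_mid (a point): Awl lying on its flat, 118 mm long, 0.06 kg. This point: the middle of its length, on its axis, 8.5 mm above what it lies on; x points to the tip. Dark wooden haft 20 mm wide and 17 mm thick from x = -59 to -11 mm, narrowing to 17 mm wide until +9, brass ferrule, then a 5 mm thick steel spike to +59 mm.
- tin_mid (a point): Round aluminium tin of rivets standing on the bench with its brass-coloured lid disc up, 50 mm across, 28 mm high, 0.12 kg. This point: its centre, 14 mm up; z is its axis.
- weight_mid (a point): Pattern weight, to be left alone: dark steel disc 58 mm across with a brass knob, 55 mm high. This point: its centre, 27 mm up; z is its axis.
- jar_mid (a point): Small brown jar of edge paint with a black cap, to be left alone: 44 mm across, 66 mm high. This point: its centre, 33 mm up; z is its axis.
- cone_mid (a point): Tall cone of beige thread on a red core beside the chest, to be left alone: 70 mm across at the foot, 168 mm high. This point: its centre, 84 mm up; z is its axis.
Not all that is in view belongs to the job. What is meant by the part that bears tin_mid is not turquoise, and is the smaller of those in its own colour. Of the things that look like the part that bears awl_mid, take the one that is farthest from the robot's base at the start.

How it is judged:
At the end, for the whole second after the job is handed in: Drawer shut to 6 mm; in it, still and flat on the bay floors: hammer in the long bay (middle within 42 x 30 mm of its centre), iron and awl one each in the narrow bays (50 x 36 mm), tin upright (0.2 rad) in the wide bay (45 x 35 mm); cone, jar and weight within 20 mm of their starts (value of joint drawer above 0.244 m and x of hammer_mid in the frame of bay_long between -0.042 and 0.042 m and y of hammer_mid in the frame of bay_long between -0.03 and 0.03 m and z of hammer_mid in the frame of bay_long below 0.02 m and ((x of iron_mid in the frame of bay_narrow_left between -0.05 and 0.05 m and y of iron_mid in the frame of bay_narrow_left between -0.036 and 0.036 m and z of iron_mid in the frame of bay_narrow_left below 0.013 m and x of awl_mid in the frame of bay_narrow_mid between -0.05 and 0.05 m and y of awl_mid in the frame of bay_narrow_mid between -0.036 and 0.036 m and z of awl_mid in the frame of bay_narrow_mid below 0.017 m) or (x of iron_mid in the frame of bay_narrow_mid between -0.05 and 0.05 m and y of iron_mid in the frame of bay_narrow_mid between -0.036 and 0.036 m and z of iron_mid in the frame of bay_narrow_mid below 0.013 m and x of awl_mid in the frame of bay_narrow_left between -0.05 and 0.05 m and y of awl_mid in the frame of bay_narrow_left between -0.036 and 0.036 m and z of awl_mid in the frame of bay_narrow_left below 0.017 m)) and x of tin_mid in the frame of bay_wide between -0.045 and 0.045 m and y of tin_mid in the frame of bay_wide between -0.035 and 0.035 m and z of tin_mid in the frame of bay_wide below 0.021 m and angle between tin_mid's own z axis and vertical below 0.2 rad and linear speed of each of hammer, iron, awl, tin below 0.02 m/s and velocity of joint drawer between -0.01 and 0.01 m/s); the robot touches nothing.
It fails at once if the pattern weight is shifted more than 20 mm or tipped more than 0.25 rad (distance of weight_mid from where it was at the start of the episode above 0.02 m or angle between weight_mid's own z axis and vertical above 0.25 rad).
It fails at once if the paint jar is shifted more than 20 mm or tipped more than 0.25 rad (distance of jar_mid from where it was at the start of the episode above 0.02 m or angle between jar_mid's own z axis and vertical above 0.25 rad).
It fails at once if the thread cone is shifted more than 20 mm or tipped more than 0.25 rad (distance of cone_mid from where it was at the start of the episode above 0.02 m or angle between cone_mid's own z axis and vertical above 0.25 rad).
It fails at once if a tool is dropped, not laid, into its bay: out of the fingers, it comes down there faster than 0.8 m/s, as after a free fall of over 33 mm ((horizontal distance between hammer_mid and bay_long below 0.06 m and z of hammer_mid in the frame of bay_long between 0 and 0.04 m and linear speed of hammer above 0.8 m/s and contact force between the fingers and hammer below 0.1 N) or (horizontal distance between iron_mid and bay_narrow_left below 0.06 m and z of iron_mid in the frame of bay_narrow_left between 0 and 0.04 m and linear speed of iron above 0.8 m/s and contact force between the fingers and iron below 0.1 N) or (horizontal distance between iron_mid and bay_narrow_mid below 0.06 m and z of iron_mid in the frame of bay_narrow_mid between 0 and 0.04 m and linear speed of iron above 0.8 m/s and contact force between the fingers and iron below 0.1 N) or (horizontal distance between awl_mid and bay_narrow_left below 0.06 m and z of awl_mid in the frame of bay_narrow_left between 0 and 0.04 m and linear speed of awl above 0.8 m/s and contact force between the fingers and awl below 0.1 N) or (horizontal distance between awl_mid and bay_narrow_mid below 0.06 m and z of awl_mid in the frame of bay_narrow_mid between 0 and 0.04 m and linear speed of awl above 0.8 m/s and contact force between the fingers and awl below 0.1 N) or (horizontal distance between tin_mid and bay_wide below 0.06 m and z of tin_mid in the frame of bay_wide between 0 and 0.04 m and linear speed of tin above 0.8 m/s and contact force between the fingers and tin below 0.1 N)).
It also fails if it takes over 72 s, if anything falls off the work surface, if the arm or the gripper's body presses on something with over 40 N, if the wrist force passes 120 N, or if a joint passes its speed limit or range.

## Working session

There is one attempt and no reset: what is moved stays moved. The work goes in short steps, each a Python script; the robot and the scene stay as the last script left them, time stands still between calls to the robot, and variables do not carry over. Pictures are saved under pics/ and viewed, and the job is handed in when it is done.

```bash
ls; mkdir -p pics; python3 - <<'E'
from workcell import *
import cv2
for n in ["scene","side","wrist"]:
    s=snapshot(n); cv2.imwrite(f"pics/{n}0.png",cv2.resize(s["color"][:,:,::-1],(800,600),interpolation=cv2.INTER_CUBIC)); print(n,s["fx"],s["fy"],s["cx"],s["cy"],s["distortion"],s["R"],s["t"])
print(sense())
E
```

```text
pics
scene 392.69868035778757 392.69868035778757 259.42872177372305 192.3376654159642 [-0.10055518  0.          0.          0.          0.        ] [[-8.42463325e-01  5.38753688e-01  1.02843339e-04]
 [ 4.48210694e-01  7.00984755e-01 -5.54731959e-01]
 [-2.98935980e-01 -4.67295235e-01 -8.32029112e-01]] [ 0.44866613 -0.22039688  1.31263152]
side 438.45396429396527 438.45396429396527 256.5157705167837 197.47678385335496 [-0.12675468  0.          0.          0.          0.        ] [[-0.76487986 -0.64416183 -0.00378494]
 [-0.46836545  0.56015341 -0.68327298]
 [ 0.44225852 -0.52084901 -0.73015321]] [0.43246977 0.32886663 1.15284352]
wrist 285.6304641626967 285.6304641626967 252.4421428243672 189.85385675934918 [-0.0230324  0.         0.         0.         0.       ] [[ 0.3493663   0.93698365 -0.00219729]
 [ 0.89433549 -0.33276308  0.29905312]
 [ 0.27947671 -0.10644419 -0.95423394]] [-0.54843098 -0.03538395  0.3932251 ]
{'time': 0.15, 'joint_pos': array([ 1.01118379e+00,  2.59198982e-01,  1.53583445e+00, -1.30426943e-06,
        1.34799231e+00, -2.02779163e-01]), 'joint_velocities': array([ 0.00207643, -0.00048564, -0.00200987, -0.00081234, -0.0019085 ,
        0.00029846]), 'joint_efforts': array([ 2.66129158e-03, -4.37644064e+01, -2.84231865e+01,  7.20674708e-02,
        3.80777044e-02, -7.52959704e-05]), 'eef_pos': array([0.19186006, 0.51500304, 0.21799498]), 'tcp_rot': array([-2.65986441e-04,  1.77471432e-01,  9.84125692e-01, -6.65348104e-04]), 'wrist_force': array([-0.2836677 , -0.4097616 ,  0.18869908]), 'ft_torque': array([-0.02967983, -0.02916967,  0.04233099]), 'opening': 1.0037957789668905}
```

View pics/scene0.png

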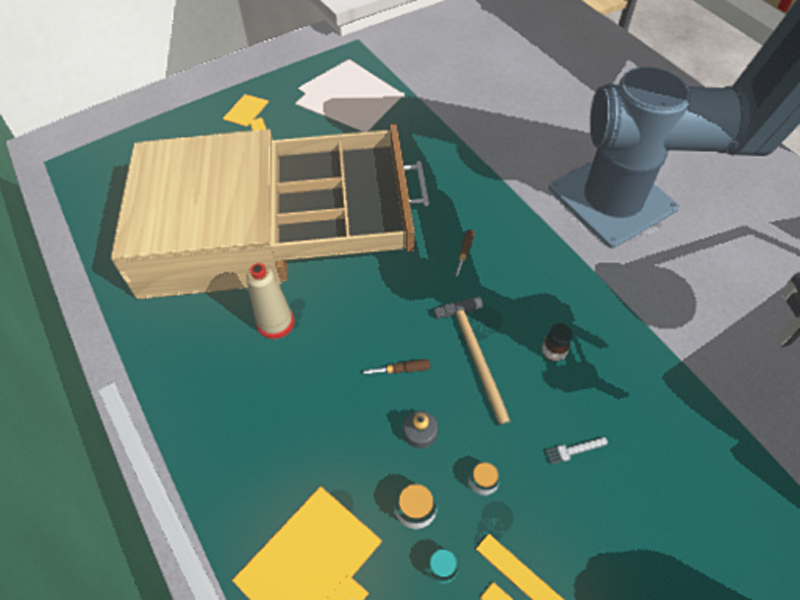

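View pics/side0.png

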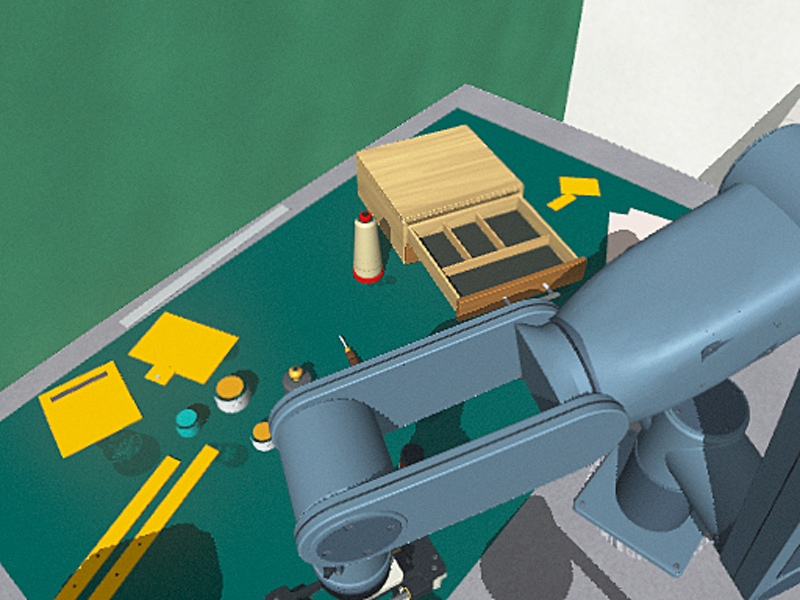

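View pics/wrist0.png

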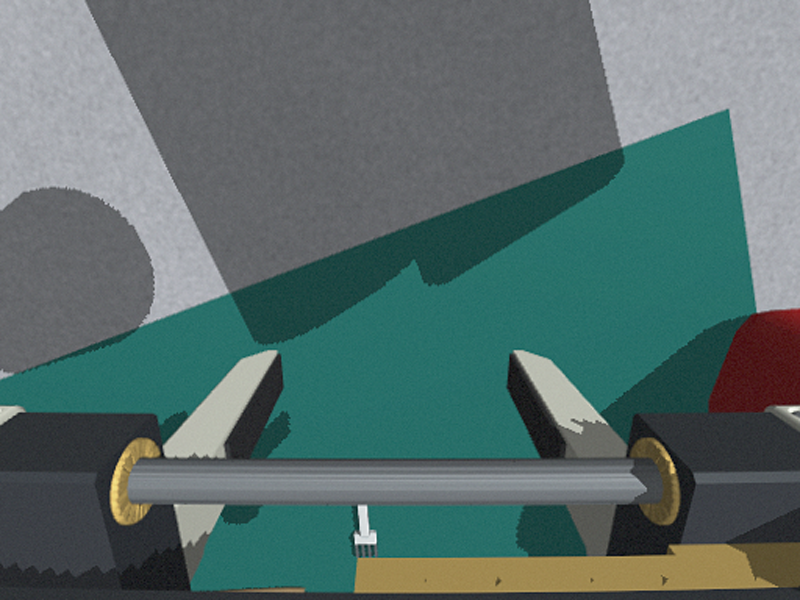

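```bash
cat > h.py <<'E'
import numpy as np, cv2
from workcell import *
def bp(s,uv,z):
    K=np.array([[s["fx"],0,s["cx"]],[0,s["fy"],s["cy"]],[0,0,1]])
    n=cv2.undistortPoints(np.array([[uv]],float),K,np.array(s["distortion"],float))[0,0]
    d=s["R"].T@np.array([n[0],n[1],1]); c=-s["R"].T@s["t"]
    return c+d*(z-c[2])/d[2]
def proj(s,P):
    K=np.array([[s["fx"],0,s["cx"]],[0,s["fy"],s["cy"]],[0,0,1]])
    return cv2.projectPoints(np.array(P,float).reshape(-1,1,3),cv2.Rodrigues(np.array(s["R"]))[0],np.array(s["t"],float),K,np.array(s["distortion"],float))[0][:,0]
def crop(s,x0,y0,w,h,k,name,pts=None):
    im=np.ascontiguousarray(s["color"][:,:,::-1])[y0:y0+h,x0:x0+w]
    im=cv2.resize(im,None,fx=k,fy=k,interpolation=cv2.INTER_NEAREST)
    for i in range(0,w,10):
        if (x0+i)%20==0: cv2.putText(im,str(x0+i),(i*k,10),0,.35,(255,255,255),1); cv2.line(im,(i*k,12),(i*k,18),(255,255,255),1)
    for i in range(0,h):
        if (y0+i)%20==0: cv2.putText(im,str(y0+i),(0,i*k+4),0,.35,(255,255,255),1); cv2.line(im,(24,i*k),(30,i*k),(255,255,255),1)
    if pts is not None:
        for p in pts:
            q=((np.array(p)-[x0,y0]+.5)*k).astype(int); cv2.drawMarker(im,tuple(int(v) for v in q),(0,0,255),0,7,1)
    cv2.imwrite(f"pics/{name}.png",im)
E
python3 - <<'E'
from h import *
import pickle
s=snapshot("scene"); pickle.dump(s,open("s0.pkl","wb")); pickle.dump(snapshot("side"),open("sd0.pkl","wb"))
crop(s,220,140,180,140,4,"c1"); crop(s,230,240,180,140,4,"c2"); crop(s,65,70,220,130,3,"c3")
E
```

```text
(no output)
```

View pics/c1.png

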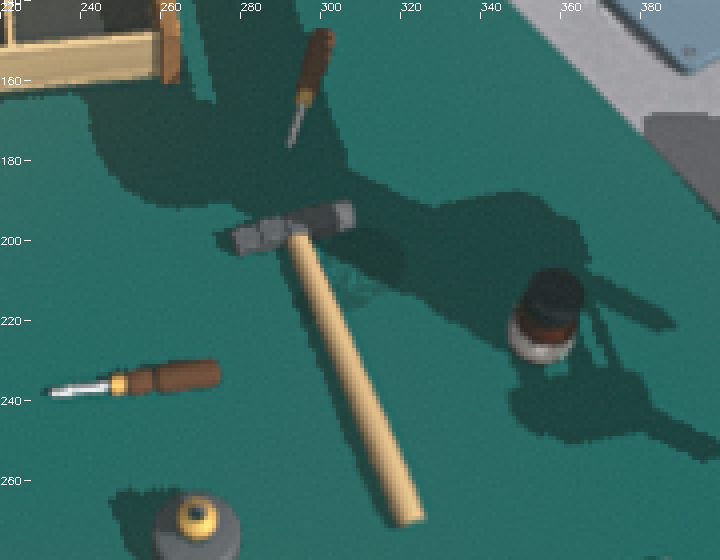

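View pics/c2.png

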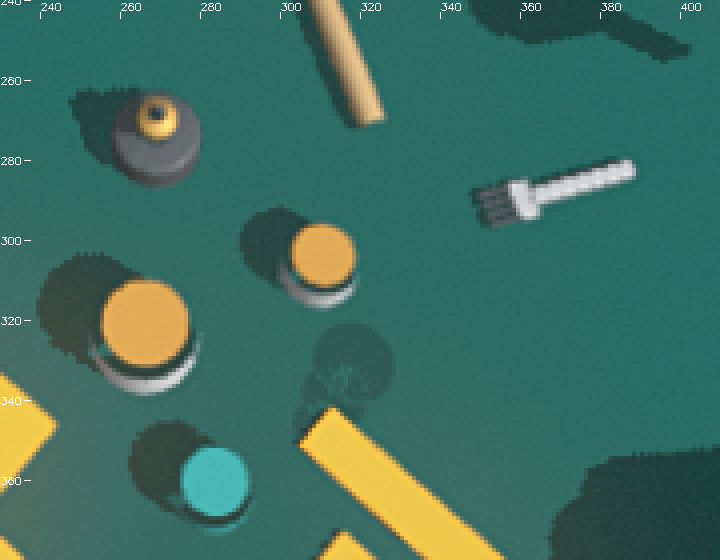

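View pics/c3.png

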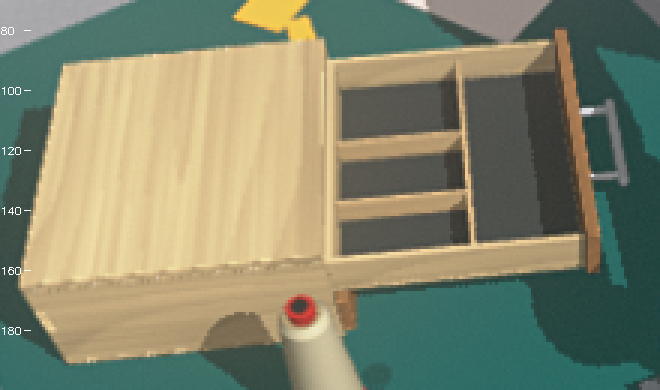

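```bash
cat > fit.py <<'E'
from h import *
import pickle
from scipy.optimize import least_squares
s=pickle.load(open("s0.pkl","rb"))
print("cam",-s["R"].T@s["t"])
def W(p,L):
    x,y,a,q=p; L=np.array(L,float); c,sn=np.cos(a),np.sin(a)
    return np.c_[x+c*L[:,0]-sn*L[:,1],y+sn*L[:,0]+c*L[:,1],L[:,2]]
def model(p):
    q=p[3]; 
    return W(p,[(.28,-.15,.136),(0,-.15,.136),(.28,.15,.136),
      (q-.264,-.148,.123),(q-.25,-.148,.123),(q-.25,.148,.123),(q-.264,.148,.123),(q-.264,.148,.067),
      (q-.25,-.135,.113),(q-.144,-.135,.1),(q-.142,.135,.075)])
P=np.array([(64,64),(325,40),(21,290),(568,30),(555,30),(586,240),(598,238),(600,272),(555,42),(460,63),(471,245)])/3+[64.8,69.8]
if __name__=="__main__":
    r=least_squares(lambda p:(proj(s,model(p))-P).ravel(),[.7,-.2,-.5,0.01],bounds=([0,-2,-4,0],[2,2,4,.016]),loss="soft_l1")
    p=r.x; print(p); print(np.round(proj(s,model(p))-P,1).tolist())
    q=p[3]
    np.save("chest.npy",p)
    c=W(p,[(q-.264,-.148,.123),(q-.264,.148,.123),(q-.264,.148,.067),(0,.15,.136),(0,-.15,.136),(.28,-.15,.136),(.28,.15,.136),
     (q-.198,0,.075),(q-.077,.096,.075),(q-.077,.014,.075),(q-.077,-.082,.075),(q-.299,.055,.094),(q-.299,-.055,.094),
     (q-.142,.135,.075),(q-.142,.057,.075),(q-.012,.057,.075),(q-.142,-.029,.075)])
    crop(s,65,70,220,130,3,"c3b",proj(s,c))
    sd=pickle.load(open("sd0.pkl","rb")); crop(sd,220,60,180,150,4,"c3s",proj(sd,c))
    for n,uv,z in [("awlNear tip",(291.5,176.5),.005),("awlNear butt",(300.5,148),.012),("awl tip",(231.5,238),.006),("awl butt",(274,233),.010),("awl mid haft",(258,235),.01),
      ("tin top",(308,304),.028),("bigtin",(266.5,320.5),.036),("iron end",(386,282),.008),("iron prong tipmid",(350,292.5),.004),("iron shank/fork",(362,289.5),.006),
      ("ham butt",(320.5,269.5),.012),("ham neck",(294.5,200),.012),("head +",(280,200),.012),("head -",(307,194),.012),
      ("jar top",(358.5,212),.066),("weight knob top",(269,269),.055),("weight base",(269,275),.02),("cone top",(165,172),.168)]:
        print(n,np.round(bp(s,uv,z),4))
E
python3 fit.py
```

```text
cam [0.86916179 0.52616078 0.9698403 ]
[ 0.6392871  -0.30896261 -0.45065087  0.00735163]
[[0.1, 0.1], [0.3, -0.5], [-0.5, -1.2], [-0.6, -0.4], [-0.5, -0.1], [0.0, -0.4], [1.0, -0.2], [0.1, 0.9], [-0.0, 1.0], [-0.7, -0.3], [0.9, 8.6]]
awlNear tip [ 0.4093 -0.012   0.005 ]
awlNear butt [ 0.3238 -0.0842  0.012 ]
awl tip [0.6685 0.0704 0.006 ]
awl butt [0.563  0.1219 0.01  ]
awl mid haft [0.6034 0.1034 0.01  ]
tin top [0.6075 0.3374 0.028 ]
bigtin [0.7161 0.3181 0.036 ]
iron end [0.3977 0.3979 0.008 ]
iron prong tipmid [0.4929 0.3672 0.004 ]
iron shank/fork [0.4627 0.3784 0.006 ]
ham butt [0.5211 0.2776 0.012 ]
ham neck [0.4538 0.0654 0.012 ]
head + [0.4892 0.0427 0.012 ]
head - [0.4108 0.0682 0.012 ]
jar top [0.3538 0.216  0.066 ]
weight knob top [0.6438 0.2182 0.055 ]
weight base [0.6443 0.2201 0.02  ]
cone top [ 0.7509 -0.107   0.168 ]
```

View pics/c3b.png

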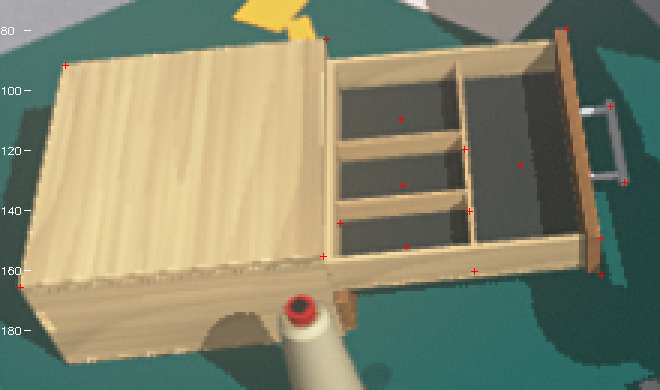

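View pics/c3s.png

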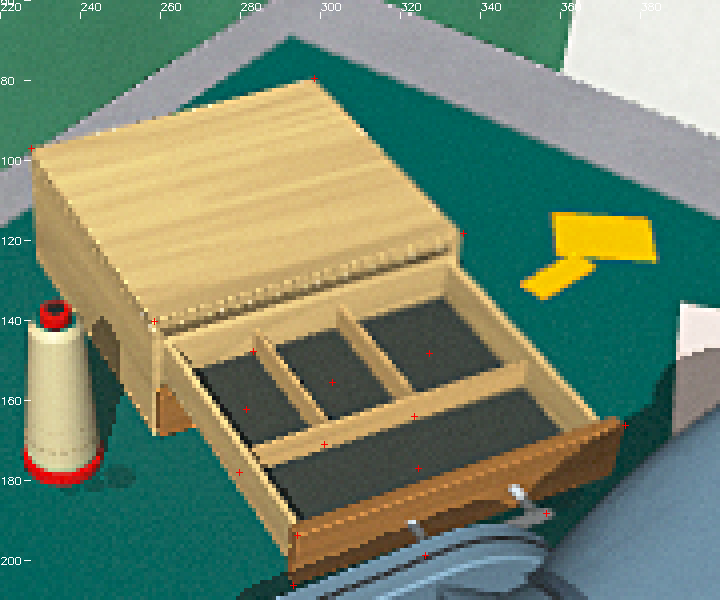

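```bash
cat > objs.py <<'E'
from h import *
from fit import W
p=np.load("chest.npy"); CY=p[2]
def loc(x,y,z): return W(p,[(x,y,z)])[0]
def dirv(a): return np.array([np.cos(a),np.sin(a),0])
O={"hammer":(np.array([.484,.162,.01]),np.arctan2(-.952,-.305)),
"awl":(np.array([.616,.0961,.0085]),np.arctan2(-.439,.899)),
"iron":(np.array([.445,.3825,.005]),np.arctan2(-.307,.952)),
"tin":(np.array([.6075,.3374,.014]),0)}
def at(n,x,y=0,dz=0):
    m,a=O[n]; return m+x*dirv(a)+y*dirv(a+np.pi/2)+[0,0,dz]
def quat(psi):
    h=(psi+np.pi/2)/2; return np.array([0,np.cos(h),np.sin(h),0])
def best(pos,psi):
    """choose half turn nearest in joint space"""
    j0=sense()["joint_pos"]; c=[]
    for k in (0,np.pi,-np.pi):
        q=quat(psi+k); j=solve_ik(list(pos),list(q))
        if j is not None: c.append((abs(np.array(j)[5])*.3+np.abs(np.array(j)-j0).max(),psi+k,np.array(j)))
    c.sort(key=lambda t:t[0]); return c[0] if c else None
E
python3 - <<'E'
from objs import *
import pickle
s=pickle.load(open("s0.pkl","rb"))
P=[at("hammer",*a) for a in [(125,0),(-125,0),(115,45),(115,-45),(25,8.5),(25,-8.5),(105,8.5)] for a in [(a[0]/1e3,a[1]/1e3,.008)]]
P+=[at("awl",x/1e3,0,.004) for x in (-59,-11,9,59)]+[at("awl",-.025,y,.004) for y in(-.01,.01)]
crop(s,220,180,120,100,6,"o1",proj(s,P))
P=[at("iron",x/1e3,y/1e3,0) for x,y in ((-52,0),(18,12),(18,-12),(52,12),(52,-12),(-40,0))]+[at("tin",.025*np.cos(t),.025*np.sin(t),.014) for t in np.arange(0,6.3,.8)]
crop(s,280,260,120,100,6,"o2",proj(s,P))
for n,x in (("hammer",.025),("iron",-.04),("awl",-.025),("tin",0)):
    b=best(at(n,x,0,.05),O[n][1]+np.pi/2); print(n,at(n,x),None if b is None else np.round(b[2],2))
E
```

```text
cam [0.86916179 0.52616078 0.9698403 ]
hammer [0.47637244 0.13819201 0.01      ] [ 0.06  0.33  1.87 -0.    0.94  0.37]
iron [0.40693052 0.39477661 0.005     ] [ 0.57  0.45  1.7  -0.    1.   -0.69]
awl [0.59353535 0.10706994 0.0085    ] [-0.01  0.5   1.6  -0.    1.04 -1.12]
tin [0.6075 0.3374 0.014 ] [ 0.35  0.64  1.34 -0.    1.17 -1.22]
```

View pics/o1.png

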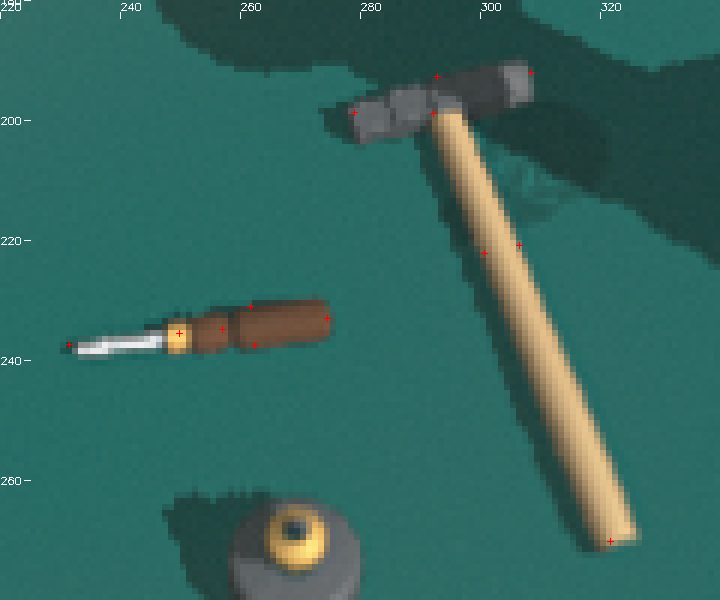

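View pics/o2.png

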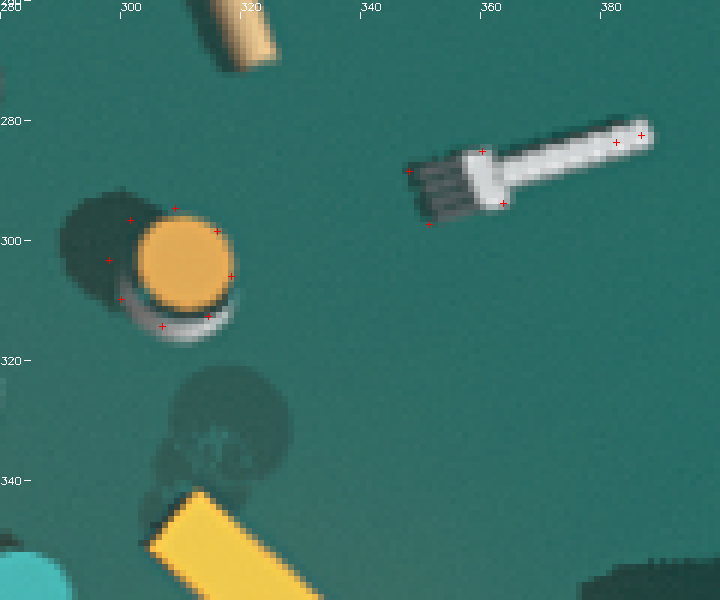

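```bash
python3 - <<'E'
from objs import *
import pickle
s=pickle.load(open("s0.pkl","rb")); print(bp(s,(310.6,303.4),.028))
psi=O["hammer"][1]+np.pi/2
g=at("hammer",.025); g[2]=.008
b=best(g+[0,0,.08],psi); print(np.round(b[2],2)); q=quat(b[1]); q=list(q)
move_ptp(list(g+[0,0,.08]),q); movel(list(g),feed=.2); close(60); dwell(.2)
st=sense(); print(st["opening"]*93,st["eef_pos"],st["time"])
movel(list(g+[0,0,.12]),feed=.15)
st=sense(); print(st["opening"]*93,st["wrist_force"],st["ft_torque"],st["time"])
for n in("scene","wrist","side"):
    s=snapshot(n); cv2.imwrite(f"pics/h_{n}.png",cv2.resize(s["color"][:,:,::-1],(768,576)))
E
```

```text
cam [0.86916179 0.52616078 0.9698403 ]
[0.60121752 0.33964935 0.028     ]
[ 0.06  0.3   1.84 -0.    1.01  0.37]
16.419812393283852 [0.47634858 0.13821146 0.00795595] 3.9583
16.22964527867654 [-0.17493576 -0.34087781 -3.00971931] [ 0.05726636 -0.00792212 -0.04397701] 4.9083
```

View pics/h_scene.png

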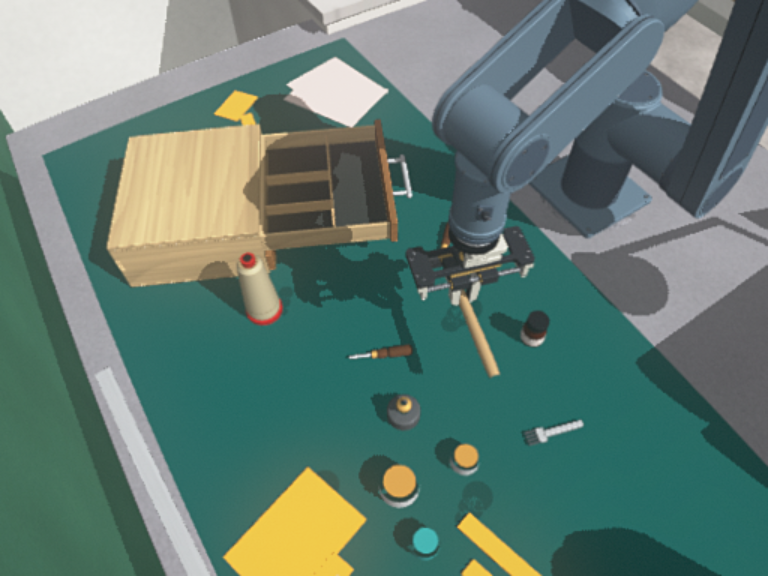

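View pics/h_wrist.png

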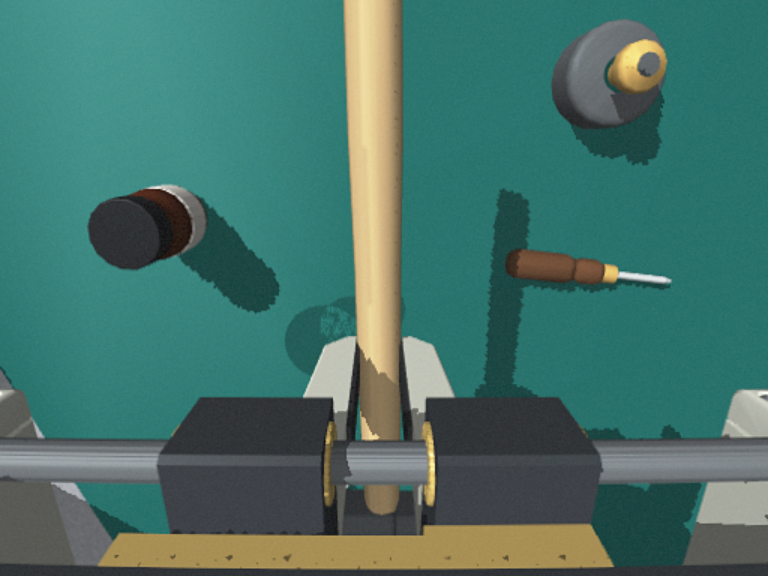

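View pics/h_side.png

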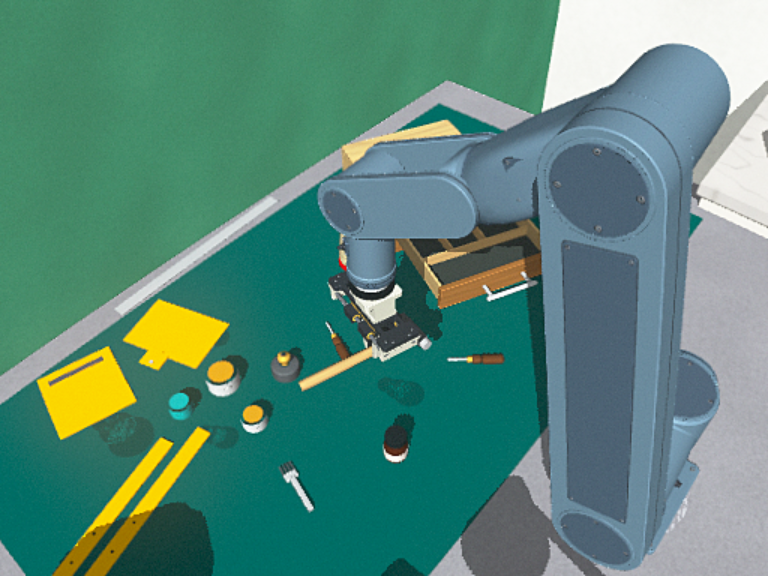

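```bash
sed -i 's/.6075,.3374,.014/.6012,.3396,.014/' objs.py; python3 - <<'E'
from objs import *
s=snapshot("scene"); g=sense()["eef_pos"]; a=O["hammer"][1]
w=snapshot("wrist")
for t in (-8,-4,0,4,8):  # head-down deg
    t=np.radians(t); P=[g+[0,0,.002]+(x-.025)*(np.cos(t)*dirv(a)+np.array([0,0,-np.sin(t)])) for x in (-.125,-.06,)]
    print(np.degrees(t),proj(s,P)*1.5,proj(w,P)*1.5)
    P=[P[0]+y*dirv(a+np.pi/2)+[0,0,z] for y in(-.01,.01) for z in (-.01,.01)]; print(np.round(proj(s,P)*1.5).tolist())
crop(s,270,180,80,80,8,"hb")
E
```

```text
cam [0.86916179 0.52616078 0.9698403 ]
-8.0 [[489.47887614 381.82536061]
 [476.85115434 344.80531868]] [[378.37551823 -31.8922182 ]
 [378.3650167  148.22100993]]
[[494.0, 383.0], [496.0, 378.0], [483.0, 386.0], [484.0, 381.0]]
-4.0 [[490.6626557  379.66699635]
 [477.43012618 343.41376108]] [[378.28934246 -47.523767  ]
 [378.31977044 146.45472391]]
[[496.0, 381.0], [498.0, 375.0], [484.0, 384.0], [486.0, 378.0]]
0.0 [[491.71520825 377.04142999]
 [477.93279225 341.78168563]] [[378.1910416  -62.87635831]
 [378.27139027 145.73778539]]
[[497.0, 378.0], [499.0, 373.0], [485.0, 381.0], [487.0, 376.0]]
4.0 [[492.6260697  373.95065989]
 [478.35509122 339.91425779]] [[378.07872131 -77.74626863]
 [378.21986977 146.1942405 ]]
[[498.0, 375.0], [500.0, 370.0], [486.0, 378.0], [487.0, 373.0]]
8.0 [[493.38528309 370.40047415]
 [478.69334894 337.81831819]] [[377.95015271 -91.85966773]
 [378.16525259 147.95572033]]
[[498.0, 372.0], [500.0, 366.0], [486.0, 375.0], [488.0, 369.0]]
```

View pics/hb.png

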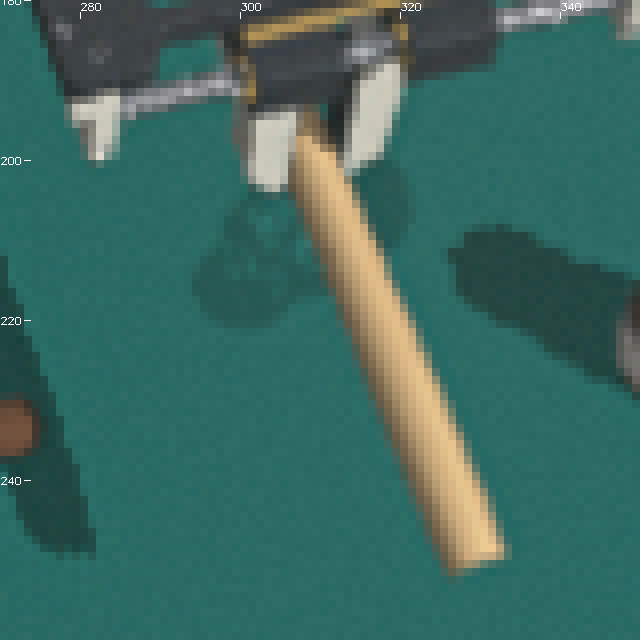

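```bash
cat > ham.py <<'E'
from objs import *
q=p[3]; sd=.144; cd=np.sqrt(1-sd*sd)
HD=CY+np.arctan2(-cd,-sd)
G=loc(q-.198+.015,-.023,0.0)
E
python3 - <<'E'
from ham import *
e=sense()["eef_pos"]; movel([e[0],e[1],.21],feed=.3)
b=best(G+[0,0,.21],HD+np.pi/2); print(np.round(b[2],2))
move_ptp(list(G+[0,0,.21]),list(quat(b[1])))
movel(list(G+[0,0,.135]),feed=.2)
print(sense()["time"],sense()["eef_pos"],G)
for n in("scene","side"):
    s=snapshot(n); 
    P=[G+[0,0,.137]+(x-.025)*dirv(HD)+y*dirv(HD+np.pi/2) for x,y in((-.125,0),(.125,.045),(.125,-.045),(.105,.045),(.105,-.045))]
    if n=="scene": crop(s,150,60,150,130,5,"hp_"+n,proj(s,P))
    else: crop(s,220,100,180,130,4,"hp_"+n,proj(s,P))
E
```

```text
cam [0.86916179 0.52616078 0.9698403 ]
[-0.7   0.24  1.58 -0.    1.32 -0.11]
7.5667 [ 0.47174704 -0.25257003  0.13550151] [ 0.47115711 -0.25316247  0.        ]
```

View pics/hp_scene.png

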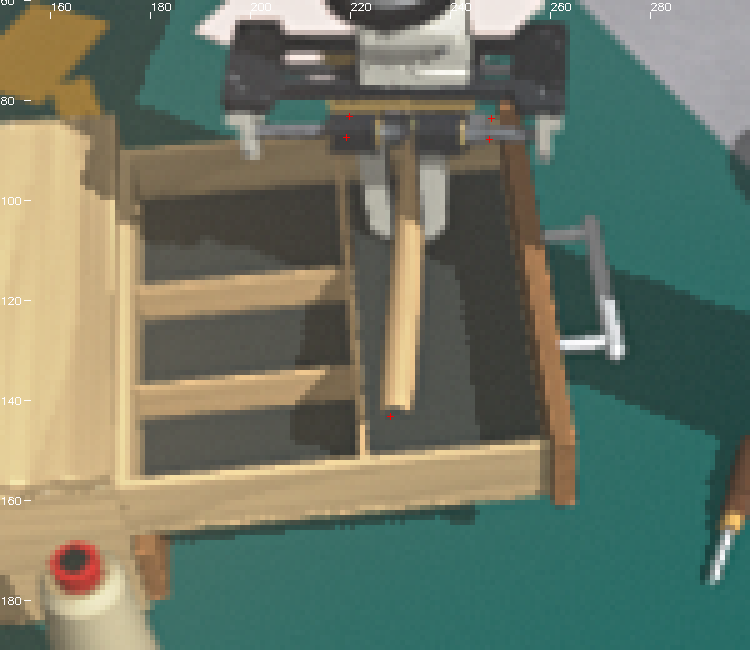

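View pics/hp_side.png

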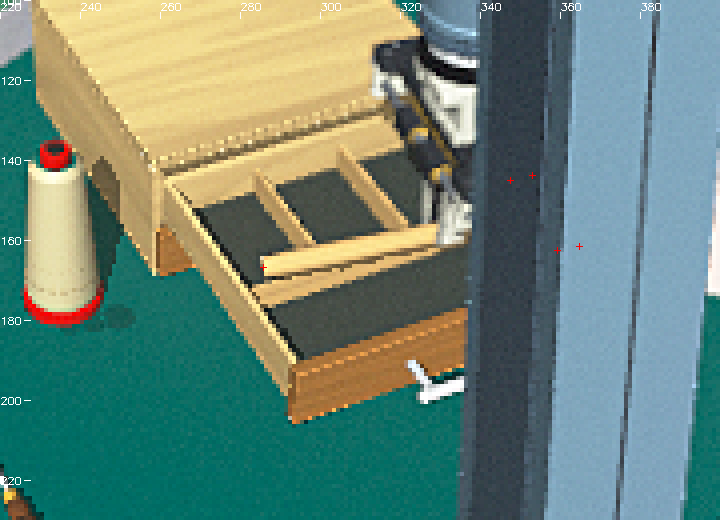

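```bash
python3 - <<'E'
from ham import *
movel(list(G+[0,0,.102]),feed=.1); dwell(.1)
st=sense(); print(st["wrist_force"],st["eef_pos"])
gripper_open(); st=sense(); print(st["opening"],st["wrist_force"],st["time"])
movel(list(G+[0,0,.16]),feed=.2)
s=snapshot("scene"); crop(s,150,60,150,130,5,"hq_scene"); print(sense()["time"])
s=snapshot("wrist"); cv2.imwrite("pics/hq_w.png",s["color"][:,:,::-1])
E
```

```text
cam [0.86916179 0.52616078 0.9698403 ]
[ 0.24607506  1.06273063 -2.71742132] [ 0.47174529 -0.25366531  0.10293679]
1.0004302498285074 [-0.47044116 -0.45453737 -0.65995896] 9.525
10.0167
```

View pics/hq_scene.png

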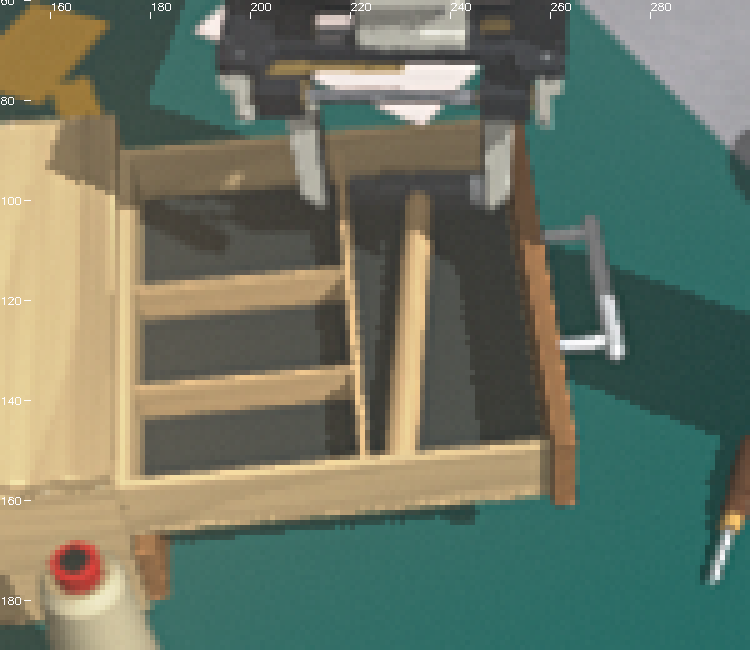

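View pics/hq_w.png

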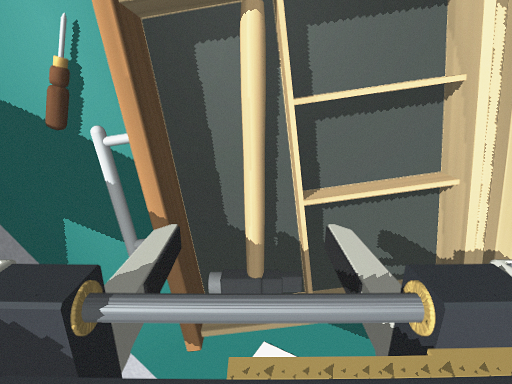

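The hammer lies in the long bay, with its head at scene (232,97) and its butt at (230,150). Next is the tin: the small orange-lidded one at scene (311,303). The big orange one at (266,320) and the turquoise one at (283,360) are rejected.

```bash
python3 - <<'E'
from objs import *
e=sense()["eef_pos"]; movel([e[0],e[1],.22],feed=.4)
g=at("tin",0); g[2]=.010
b=best(g+[0,0,.09],np.radians(45)); print(np.round(b[2],2))
move_ptp(list(g+[0,0,.09]),list(quat(b[1])))
s=snapshot("wrist"); cv2.imwrite("pics/t_w.png",s["color"][:,:,::-1])
movel(list(g),feed=.2); close(30); dwell(.1)
st=sense(); print(st["opening"]*93,st["time"])
movel(list(g+[0,0,.2]),feed=.35)
q=p[3]; D=loc(q-.077,-.082,0)
c=[best(D+[0,0,.2],CY+np.radians(t)) for t in (35,-35)]; b=min(c,key=lambda t:t[0]); print(np.round(b[2],2))
move_ptp(list(D+[0,0,.2]),list(quat(b[1])))
movel(list(D+[0,0,.13]),feed=.3)
print(sense()["time"],sense()["opening"]*93,sense()["wrist_force"])
s=snapshot("scene"); crop(s,150,60,150,130,5,"t_scene")
E
```

```text
cam [0.86916179 0.52616078 0.9698403 ]
[ 0.35  0.59  1.31 -0.    1.23 -0.43]
48.9801901371904 14.0917
[-0.75  0.44  1.31 -0.    1.38  0.31]
17.6667 48.69345437417218 [ 0.01409864  0.36386781 -1.04990622]
```

View pics/t_w.png

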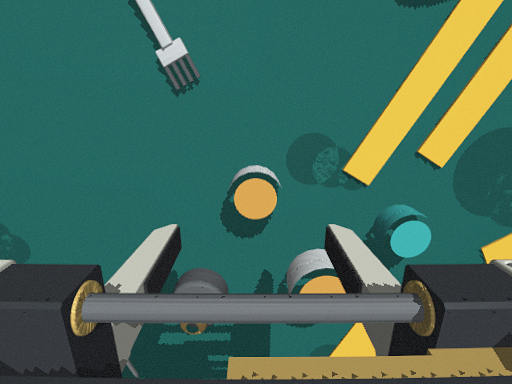

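View pics/t_scene.png

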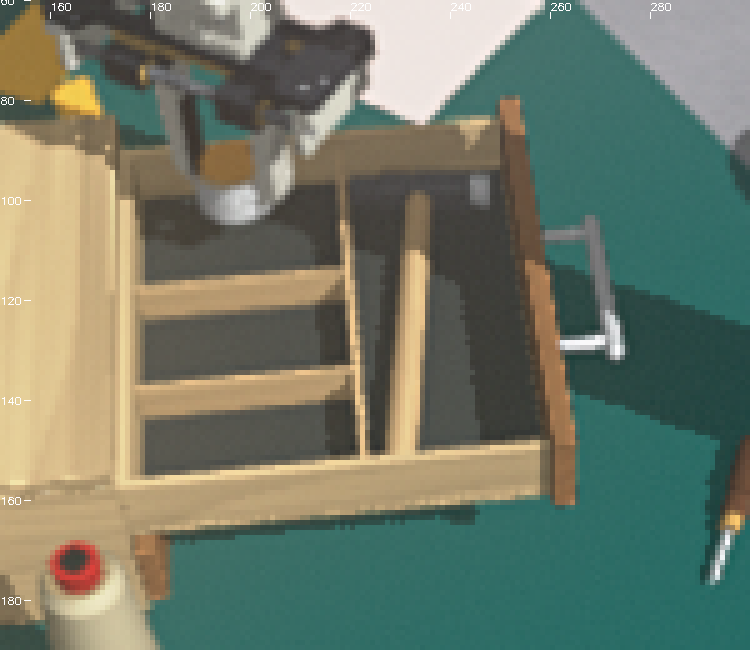

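```bash
python3 - <<'E'
from objs import *
q=p[3]; D=loc(q-.077,-.082,0)
movel(list(D+[0,0,.0875]),feed=.15)
print(sense()["wrist_force"],sense()["eef_pos"]); gripper_open(); st=sense(); print(st["opening"],st["wrist_force"])
movel(list(D+[0,0,.22]),feed=.35)
g=at("iron",-.040); g[2]=.004
b=best(g+[0,0,.09],O["iron"][1]+np.pi/2); print(np.round(b[2],2))
move_ptp(list(g+[0,0,.09]),list(quat(b[1])))
s=snapshot("scene"); crop(s,150,60,150,130,5,"t2_scene")
s=snapshot("wrist"); cv2.imwrite("pics/i_w.png",s["color"][:,:,::-1]); print(sense()["time"])
E
```

```text
cam [0.86916179 0.52616078 0.9698403 ]
[-0.67072994 -0.82508086 -0.07654538] [ 0.5415305  -0.3529615   0.08892912]
0.9979207595362927 [-0.65669872  0.23703759 -0.40273059]
[ 0.57  0.4   1.66 -0.    1.08 -0.69]
22.3583
```

View pics/t2_scene.png

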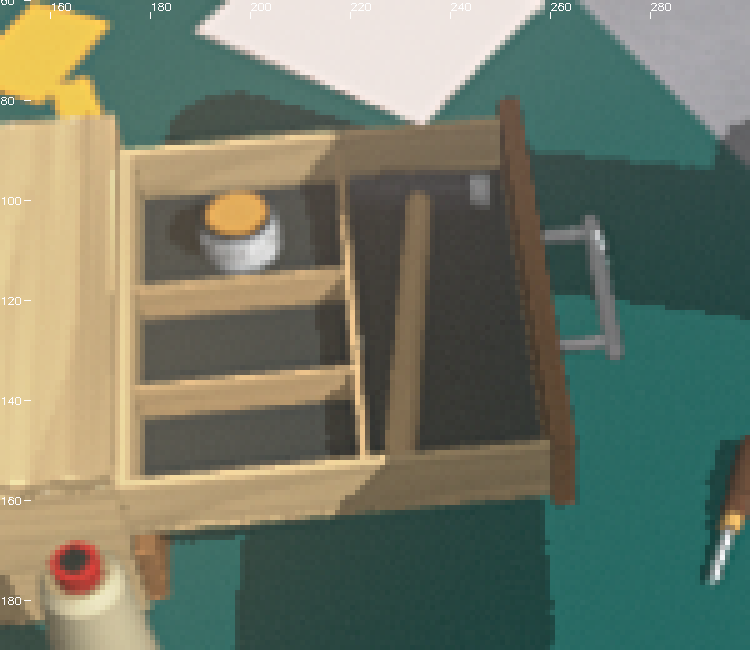

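View pics/i_w.png

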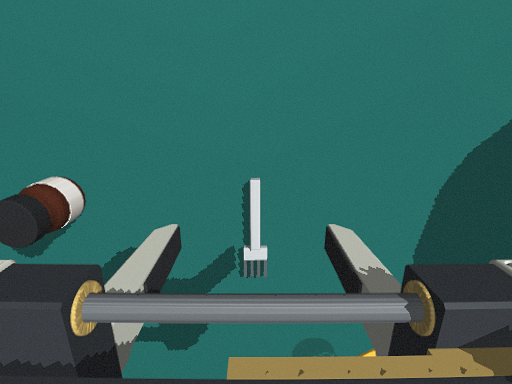

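```bash
python3 - <<'E'
from objs import *
s=snapshot("wrist"); A=bp(s,(255,180),.008); B=bp(s,(255,277),.004); C=bp(s,(255.5,247),.006); print(A,B,C,at("iron",-.052),at("iron",.052))
r=B-A; print(np.linalg.norm(r[:2]),np.degrees(np.arctan2(r[1],r[0])),np.degrees(O["iron"][1]))
E
```

```text
cam [0.86916179 0.52616078 0.9698403 ]
[0.39494999 0.40021716 0.008     ] [0.49601506 0.3678044  0.004     ] [0.46167161 0.37933608 0.006     ] [0.39550968 0.39845959 0.005     ] [0.49449032 0.36654041 0.005     ]
0.10613546147617808 -17.781659018475427 -17.873421065239977
```

```bash
python3 - <<'E'
from objs import *
g=at("iron",-.040)+[0.0004,.0012,0]; g[2]=.004
movel(list(g),feed=.25); close(50); dwell(.15)
st=sense(); print(st["opening"]*93,st["eef_pos"],st["time"])
movel(list(g+[0,0,.2]),feed=.35)
q=p[3]; t=np.radians(20)
D=loc(q-.077-.040*np.cos(t),.068,0)
b=best(D+[0,0,.2],CY+t+np.pi/2); print(np.round(b[2],2))
move_ptp(list(D+[0,0,.2]),list(quat(b[1])))
movel(list(D+[0,0,.125]),feed=.3); dwell(.15)
st=sense(); print(st["opening"]*93,st["eef_pos"],D,st["time"])
P=[D+[0,0,.126]+(x+.04)*dirv(CY+t) for x in (-.052,.052)]
for n in("scene","wrist"):
    s=snapshot(n)
    if n=="scene": crop(s,150,60,150,130,5,"i_scene",proj(s,P))
    else: crop(s,130,150,250,150,3,"i_wr",proj(s,P))
E
```

```text
cam [0.86916179 0.52616078 0.9698403 ]
9.139289629341317 [0.40734712 0.3959408  0.00396828] 24.3417
[-0.52  0.37  1.42 -0.    1.35 -1.99]
8.783015872997375 [ 0.5740849  -0.20157992  0.12764806] [ 0.57237457 -0.20104464  0.        ] 27.8333
```

View pics/i_scene.png

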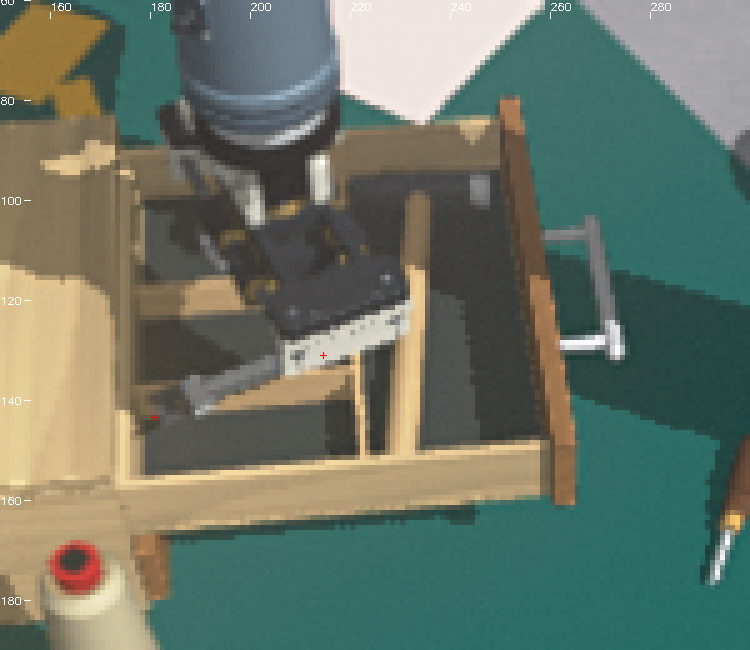

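View pics/i_wr.png

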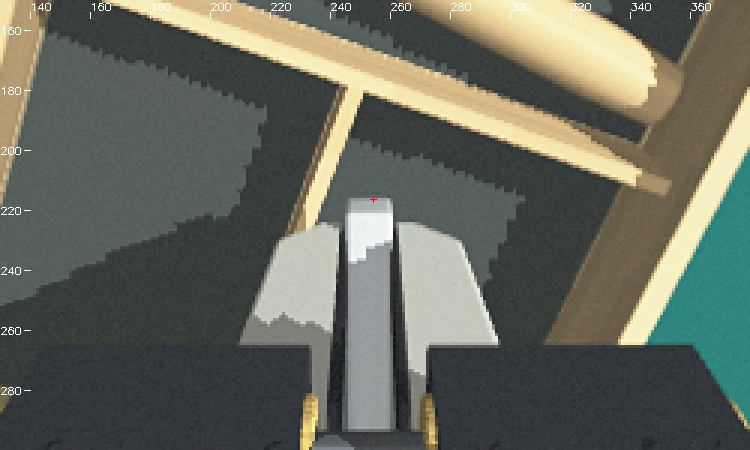

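```bash
python3 - <<'E'
from objs import *
q=p[3]; t=np.radians(20)
D=loc(q-.077-.040*np.cos(t),.068,0)
dwell(.2); st=sense(); print(st["eef_pos"],st["wrist_force"])
movel(list(D+[0,0,.102]),feed=.1); dwell(.3); st=sense(); print(st["eef_pos"],st["wrist_force"],st["opening"]*93,st["time"])
E
```

```text
cam [0.86916179 0.52616078 0.9698403 ]
[ 0.57272754 -0.201271    0.1258966 ] [ 0.75991503  0.52796028 -1.27273049]
[ 0.57254823 -0.20115284  0.10240948] [-0.22849534 -0.09265345 -1.12359397] 9.05668984108364 28.8167
```

Just settling lag; the pose is now good. Release.

```bash
python3 - <<'E'
from objs import *
gripper_open(); st=sense(); print(st["opening"],st["wrist_force"],st["eef_pos"])
e=st["eef_pos"]; movel([e[0],e[1],.2],feed=.35)
g=at("awl",-.025)
b=best(g+[0,0,.1],O["awl"][1]+np.pi/2); print(np.round(b[2],2))
move_ptp([g[0],g[1],.1],list(quat(b[1]))); dwell(.1)
s=snapshot("scene"); crop(s,150,60,150,130,5,"i2_scene")
s=snapshot("wrist"); crop(s,130,130,250,150,3,"a_w",proj(s,[at("awl",x) for x in(-.059,-.025,.059)])); print(sense()["time"])
E
```

```text
cam [0.86916179 0.52616078 0.9698403 ]
1.0047912098606435 [ 0.46937019  0.13562364 -0.15567063] [ 0.57239526 -0.20106384  0.10202233]
[-0.01  0.44  1.55 -0.    1.15 -1.12]
32.05
```

View pics/i2_scene.png

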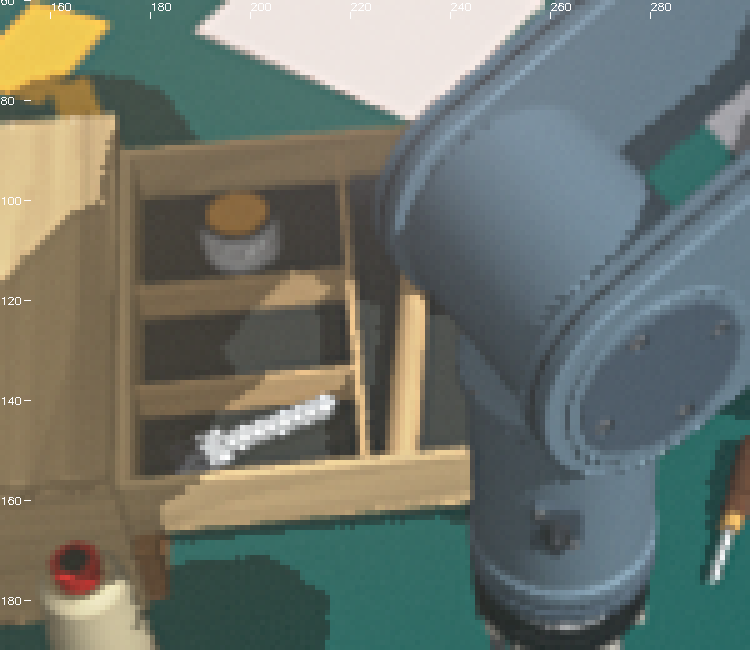

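View pics/a_w.png

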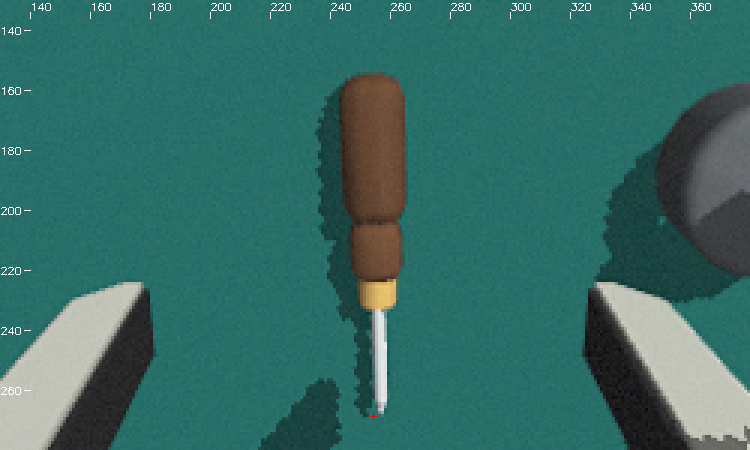

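```bash
python3 - <<'E'
from objs import *
g=at("awl",-.025); g[2]=.008
movel(list(g),feed=.25); dwell(.1); close(35); dwell(.1)
st=sense(); print(st["opening"]*93,st["eef_pos"],st["time"])
movel(list(g+[0,0,.2]),feed=.35)
q=p[3]
D=loc(q-.077-.025,.014,0)
b=best(D+[0,0,.2],CY+np.pi/2); print(np.round(b[2],2))
move_ptp(list(D+[0,0,.2]),list(quat(b[1])))
movel(list(D+[0,0,.125]),feed=.3); dwell(.3)
st=sense(); print(st["opening"]*93,st["eef_pos"],D,st["time"],st["wrist_force"])
P=[D+[0,0,.126]+(x+.025)*dirv(CY) for x in (-.059,.059)]
for n in("scene","wrist"):
    s=snapshot(n)
    if n=="scene": crop(s,150,60,150,130,5,"a_scene",proj(s,P))
    else: crop(s,130,150,250,150,3,"a_wr",proj(s,P))
E
```

```text
cam [0.86916179 0.52616078 0.9698403 ]
19.572242672286478 [0.59352189 0.10707974 0.00794477] 33.9
[-0.61  0.39  1.4  -0.    1.36 -1.73]
19.588734433431206 [ 0.56123818 -0.25567477  0.12701731] [ 0.56018578 -0.25513608  0.        ] 36.6917 [-0.13679408 -0.93818254 -0.54467949]
```

View pics/a_scene.png

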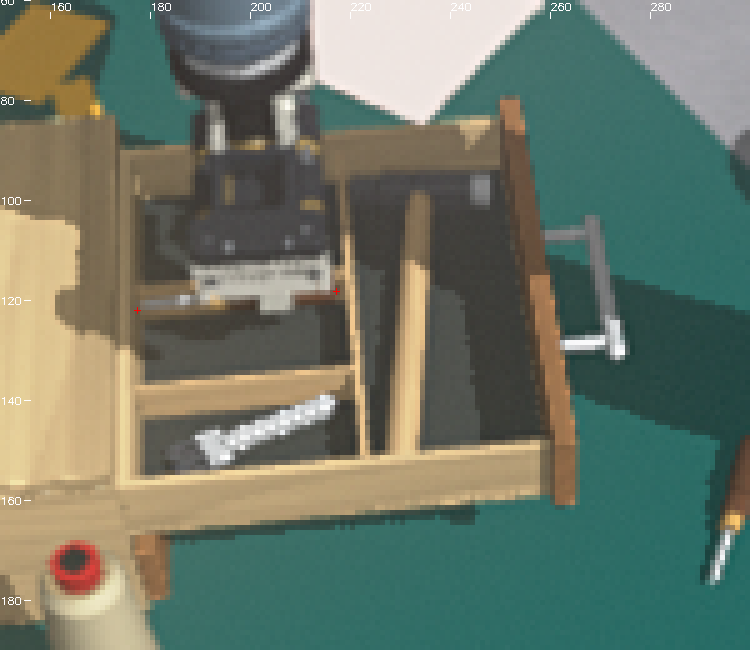

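View pics/a_wr.png

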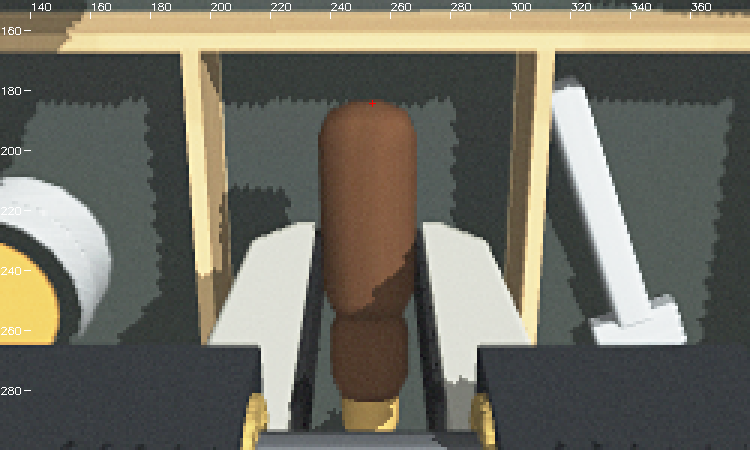

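```bash
python3 - <<'E'
from objs import *
q=p[3]
D=loc(q-.077-.025,.019,0)
movel(list(D+[0,0,.102]),feed=.1); dwell(.3); st=sense(); print(st["eef_pos"],D,st["wrist_force"])
gripper_open(); st=sense(); print(st["opening"],st["wrist_force"])
movel(list(D+[0,0,.2]),feed=.35)
s=snapshot("wrist"); cv2.imwrite("pics/f_w.png",s["color"][:,:,::-1])
e=loc(q-.40,0,.25); b=best(e,CY+np.pi/2); 
print(sense()["time"])
if b is not None: print(np.round(b[2],2)); 
for x in (-.33,-.34,-.36):
  for z in(.09,.2):
    for a in (0,np.pi/2):
      b=best(loc(q+x,0,z),CY+a); print(x,z,a,None if b is None else np.round(b[2],2))
E
```

```text
cam [0.86916179 0.52616078 0.9698403 ]
[ 0.56262589 -0.25091954  0.10253308] [ 0.56236354 -0.25063526  0.        ] [ 0.97341069 -0.4793814   0.05827192]
0.9984710534204774 [-0.61117535 -0.11220164 -0.25034088]
39.1917
[-0.81 -0.21  1.94 -0.    1.41 -1.93]
-0.33 0.09 0 [-0.74  0.11  2.08 -0.    0.95 -0.29]
-0.33 0.09 1.5707963267948966 [-0.74  0.11  2.08 -0.    0.95 -1.86]
-0.33 0.2 0 [-0.74 -0.03  1.91 -0.    1.26 -0.29]
-0.33 0.2 1.5707963267948966 [-0.74 -0.03  1.91 -0.    1.26 -1.86]
-0.34 0.09 0 [-0.75  0.09  2.1  -0.    0.95 -0.3 ]
-0.34 0.09 1.5707963267948966 [-0.75  0.09  2.1  -0.    0.95 -1.87]
-0.34 0.2 0 [-0.75 -0.05  1.93 -0.    1.26 -0.3 ]
-0.34 0.2 1.5707963267948966 [-0.75 -0.05  1.93 -0.    1.26 -1.87]
-0.36 0.09 0 [-0.76  0.06  2.14 -0.    0.94 -0.31]
-0.36 0.09 1.5707963267948966 [-0.76  0.06  2.14 -0.    0.94 -1.89]
-0.36 0.2 0 [-0.76 -0.09  1.97 -0.    1.26 -0.31]
-0.36 0.2 1.5707963267948966 [-0.76 -0.09  1.97 -0.    1.26 -1.89]
```

View pics/f_w.png

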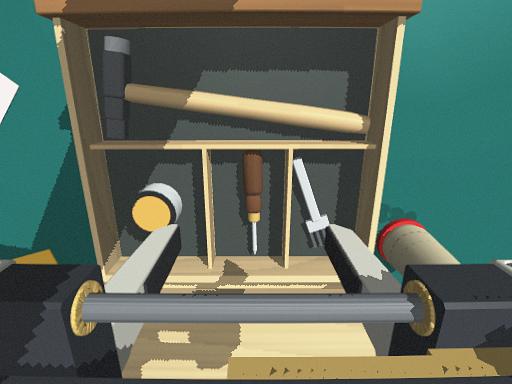

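```bash
python3 - <<'E'
from objs import *
q=p[3]
close(10)
b=best(loc(q-.335,0,.2),CY+np.pi/2)
move_ptp(list(loc(q-.335,0,.2)),list(quat(b[1])))
movel(list(loc(q-.335,0,.084)),feed=.25); dwell(.1)
movel(list(loc(-.085,0,.084)),feed=.1)
st=sense(); print(st["time"],st["wrist_force"],st["eef_pos"],loc(-.085,0,.084))
s=snapshot("scene"); crop(s,60,60,200,150,4,"p1")
s=snapshot("wrist"); cv2.imwrite("pics/p1w.png",s["color"][:,:,::-1])
E
```

```text
cam [0.86916179 0.52616078 0.9698403 ]
44.8667 [-1.78785453  0.94240297 -1.13832475] [ 0.56244583 -0.27194031  0.08396075] [ 0.56277318 -0.27194074  0.084     ]
```

View pics/p1.png

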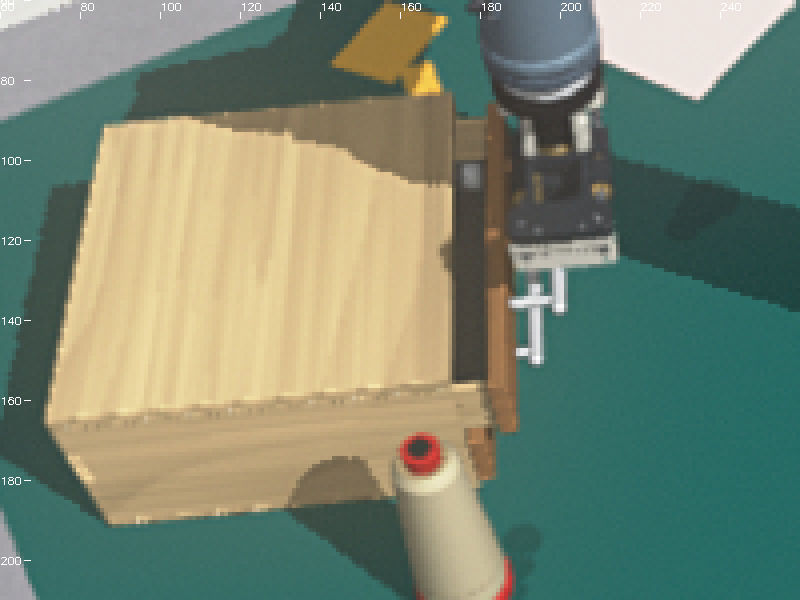

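View pics/p1w.png

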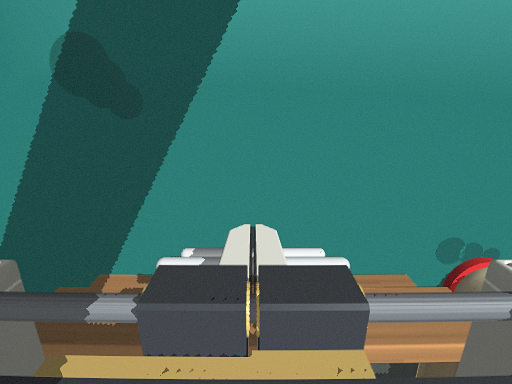

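```bash
python3 - <<'E'
from objs import *
ax=dirv(CY)
x=-.085
movel(list(loc(-.070,0,.084)),feed=.06); x=-.070
while x<-.040:
    dwell(.15); st=sense(); f=-(st["wrist_force"]@ax); xl=(st["eef_pos"]-[p[0],p[1],0])@ax; print(round(x,3),round(xl,4),round(f,1))
    if f>15: break
    x+=.004; movel(list(loc(x,0,.084)),feed=.05)
print(sense()["time"])
s=snapshot("scene"); crop(s,60,60,200,150,4,"p2")
E
```

```text
cam [0.86916179 0.52616078 0.9698403 ]
-0.07 -0.0698 0.1
-0.066 -0.0659 -0.1
-0.062 -0.0618 -0.2
-0.058 -0.0607 8.5
-0.054 -0.0606 20.4
47.1167
```

View pics/p2.png

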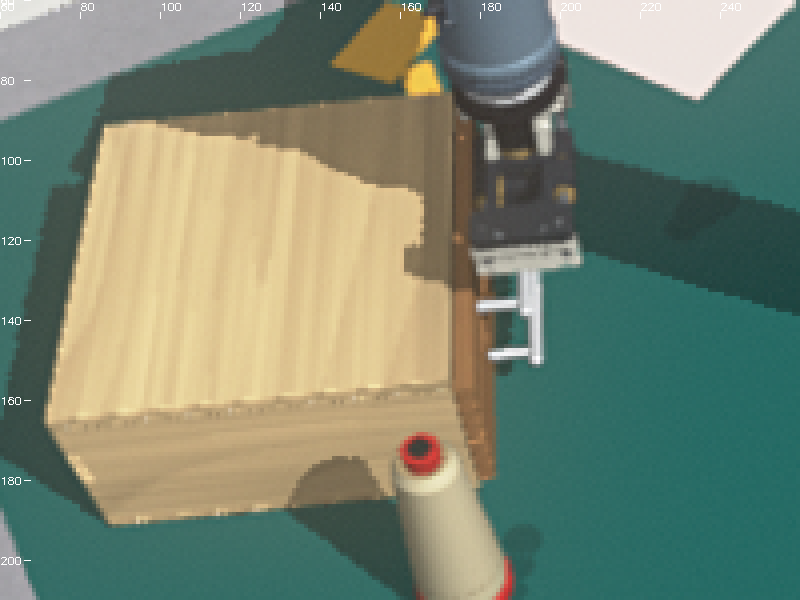

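```bash
python3 - <<'E'
from objs import *
movel(list(loc(-.10,0,.084)),feed=.1); movel(list(loc(-.16,0,.25)),feed=.3); dwell(.4)
st=sense(); print(st["time"],st["wrist_force"])
s=snapshot("scene"); c=W(p,[(-.014,.148,.123),(-.014,-.148,.123),(-.014,.148,.067),(-.049,.055,.094),(-.049,-.055,.094)])
crop(s,60,60,200,150,4,"p3",proj(s,c)); cv2.imwrite("pics/end.png",s["color"][:,:,::-1])
import pickle; s0=pickle.load(open("s0.pkl","rb"))
d=np.abs(s["color"].astype(int)-s0["color"]).sum(2); 
for n,(x0,y0,x1,y1) in {"weight":(255,260,285,285),"jar":(345,205,370,232),"cone":(155,165,190,218)}.items(): print(n,(d[y0:y1,x0:x1]>90).mean())
E
```

```text
cam [0.86916179 0.52616078 0.9698403 ]
48.9167 [-0.19100783 -0.36634383 -0.07132976]
weight 0.0
jar 0.09481481481481481
cone 0.01078167115902965
```

View pics/p3.png

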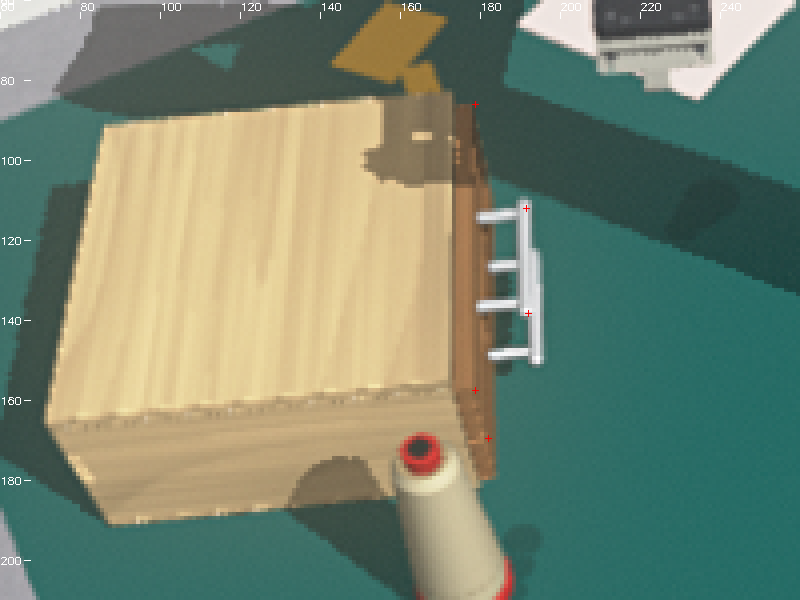

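View pics/end.png

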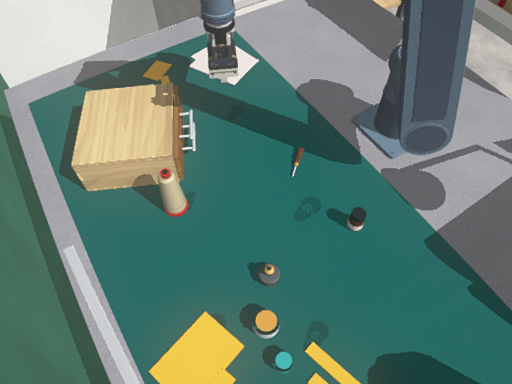

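The drawer is flush with the predicted shut outline: handle at (191,112–138) and front edge at (177–180,85–160). The cone, jar and weight haven't moved; the jar's pixel change is only shadow. Handing in.

```bash
python3 -c "
from workcell import *
job_done(); print(sense()['time'])"
```

```text
the job is handed in; nothing more can be done
the job is handed in; nothing more can be done
```

I put all four tools in the drawer, shut it and handed the job in. The clock read about 49 s just before that. `job_done` gives no verdict, so this rests on my own checks.

- **Tools:**
  - The hammer is in the long bay, turned about 8° so the fingers could open clear of the drawer front.
  - The rivet tin (the smaller orange-lidded one) is lid up in the wide bay, set down before release.
  - The iron is in the left narrow bay and the awl (the one farther from the base) in the middle one.
- **Release heights:** I let go of the hammer, iron and awl about 19–23 mm above the floor, because open fingers don't fit between the dividers. That is within the 33 mm limit.
- **Last look inside:** the wrist picture just before shutting showed every tool lying in its own bay. I could not look in after closing it.
- **Drawer:** it stopped hard at about 20 N, and the final picture matches the predicted fully shut outline to about a pixel.
- **Cone, jar and weight:** the before and after pictures show them in place. The jar patch differed in about 9% of its pixels, which I put down to the arm's changed shadow.

No check failed. The arm lagged its commands by 1–3 mm just after moves, so for the iron and awl I waited for it to settle before letting go.

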